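# Transfer welded flange stubs to the inspection rack in reverse order

### The job

Move the four welded flange stubs from the rust-brown cooling rack to the blue inspection rack, one over each post and in reverse order: the stub that stood nearest the brown rack's white end goes on the post farthest from the blue rack's white end, and so on along the row. Leave every stub standing upright with its flange down flat on the blue deck.

Things in the scene. Friction and masses are not known exactly. Their poses are not given: they have to be found in the camera images.
- old_rack: Rust-brown cooling rack, full at the start: fixed deck 110 (x) x 290 (y) mm, top 30 mm above the bench. Origin: centre of its underside, on the bench; z up. Four steel posts at x = 0, y = +112.5, +37.5, -37.5, -112.5 mm: 14 mm diameter, 26 mm above the deck, top 6 mm tapered. White block at the +y end, to y = 166 mm, as high as the deck. Tags lie along its -x edge.
- new_rack: Dark blue inspection rack, empty at the start: fixed deck 110 (x) x 290 (y) mm, top 30 mm above the bench. Origin: centre of its underside, on the bench; z up. Four steel posts at x = 0, y = +112.5, +37.5, -37.5, -112.5 mm: 14 mm diameter, 26 mm above the deck, top 6 mm tapered. White block at the +y end, to y = 166 mm, as high as the deck. Either rack may be the left one.
- stub_red_mid (a point): Middle of the loose stub with red top: upright grey steel pipe, 38 mm outside, 30 mm bore, upper 18 mm red, on a welded round flange 60 mm diameter, 8 mm thick, at the bottom; 70 mm high, about 0.32 kg. z up the pipe. This point is on its axis, 35 mm above the underside: 65 mm above the bench when seated on either rack, flange flat on the deck, post in the bore (about 8 mm play).
- stub_yellow_mid (a point): Middle of the loose stub with yellow top: upright grey steel pipe, 38 mm outside, 30 mm bore, upper 18 mm yellow, on a welded round flange 60 mm diameter, 8 mm thick, at the bottom; 70 mm high, about 0.32 kg. z up the pipe. This point is on its axis, 35 mm above the underside: 65 mm above the bench when seated on either rack, flange flat on the deck, post in the bore (about 8 mm play).
- stub_green_mid (a point): Middle of the loose stub with green top: upright grey steel pipe, 38 mm outside, 30 mm bore, upper 18 mm green, on a welded round flange 60 mm diameter, 8 mm thick, at the bottom; 70 mm high, about 0.32 kg. z up the pipe. This point is on its axis, 35 mm above the underside: 65 mm above the bench when seated on either rack, flange flat on the deck, post in the bore (about 8 mm play).
- stub_blue_mid (a point): Middle of the loose stub with blue top: upright grey steel pipe, 38 mm outside, 30 mm bore, upper 18 mm blue, on a welded round flange 60 mm diameter, 8 mm thick, at the bottom; 70 mm high, about 0.32 kg. z up the pipe. This point is on its axis, 35 mm above the underside: 65 mm above the bench when seated on either rack, flange flat on the deck, post in the bore (about 8 mm play).
- tag_red: Small red tag, 18 x 40 x 4 mm, fixed on the old rack 43 mm to the -x side of the post where the red stub stands at the start. It stays there, and so records that stub's first place in the row. Origin: centre of its underside, on the deck.
- tag_yellow: Small yellow tag, 18 x 40 x 4 mm, fixed on the old rack 43 mm to the -x side of the post where the yellow stub stands at the start. It stays there, and so records that stub's first place in the row. Origin: centre of its underside, on the deck.
- tag_green: Small green tag, 18 x 40 x 4 mm, fixed on the old rack 43 mm to the -x side of the post where the green stub stands at the start. It stays there, and so records that stub's first place in the row. Origin: centre of its underside, on the deck.
- tag_blue: Small blue tag, 18 x 40 x 4 mm, fixed on the old rack 43 mm to the -x side of the post where the blue stub stands at the start. It stays there, and so records that stub's first place in the row. Origin: centre of its underside, on the deck.
There are look-alikes about, which are no part of the job. Leave any pink look-alike of the part that bears stub_green_mid alone. What is shaped like the part that bears stub_blue_mid but pink is not meant.

How it is judged (in metres and radians):
At the end, for the whole second after the job is handed in: Each stub is over the blue-rack post that mirrors its first place on the brown rack as its tag records (1st from the white end to last, 2nd to 3rd, and so on): within 12 mm of the post along and across the rack, middle within 5 mm of seated height, upright within 0.1 rad, at rest (under 20 mm/s) (((y of tag_red in the frame of old_rack between 0.0925 and 0.1325 m and y of stub_red_mid in the frame of new_rack between -0.1245 and -0.1005 m) or (y of tag_red in the frame of old_rack between 0.0175 and 0.0575 m and y of stub_red_mid in the frame of new_rack between -0.0495 and -0.0255 m) or (y of tag_red in the frame of old_rack between -0.0575 and -0.0175 m and y of stub_red_mid in the frame of new_rack between 0.0255 and 0.0495 m) or (y of tag_red in the frame of old_rack between -0.1325 and -0.0925 m and y of stub_red_mid in the frame of new_rack between 0.1005 and 0.1245 m)) and x of stub_red_mid in the frame of new_rack between -0.012 and 0.012 m and z of stub_red_mid in the frame of new_rack between 0.06 and 0.07 m and angle between each of stub_red_mid, stub_yellow_mid, stub_green_mid, stub_blue_mid's own z axis and vertical below 0.1 rad and linear speed of each of stub_red, stub_yellow, stub_green, stub_blue below 0.02 m/s and ((y of tag_yellow in the frame of old_rack between 0.0925 and 0.1325 m and y of stub_yellow_mid in the frame of new_rack between -0.1245 and -0.1005 m) or (y of tag_yellow in the frame of old_rack between 0.0175 and 0.0575 m and y of stub_yellow_mid in the frame of new_rack between -0.0495 and -0.0255 m) or (y of tag_yellow in the frame of old_rack between -0.0575 and -0.0175 m and y of stub_yellow_mid in the frame of new_rack between 0.0255 and 0.0495 m) or (y of tag_yellow in the frame of old_rack between -0.1325 and -0.0925 m and y of stub_yellow_mid in the frame of new_rack between 0.1005 and 0.1245 m)) and x of stub_yellow_mid in the frame of new_rack between -0.012 and 0.012 m and z of stub_yellow_mid in the frame of new_rack between 0.06 and 0.07 m and ((y of tag_green in the frame of old_rack between 0.0925 and 0.1325 m and y of stub_green_mid in the frame of new_rack between -0.1245 and -0.1005 m) or (y of tag_green in the frame of old_rack between 0.0175 and 0.0575 m and y of stub_green_mid in the frame of new_rack between -0.0495 and -0.0255 m) or (y of tag_green in the frame of old_rack between -0.0575 and -0.0175 m and y of stub_green_mid in the frame of new_rack between 0.0255 and 0.0495 m) or (y of tag_green in the frame of old_rack between -0.1325 and -0.0925 m and y of stub_green_mid in the frame of new_rack between 0.1005 and 0.1245 m)) and x of stub_green_mid in the frame of new_rack between -0.012 and 0.012 m and z of stub_green_mid in the frame of new_rack between 0.06 and 0.07 m and ((y of tag_blue in the frame of old_rack between 0.0925 and 0.1325 m and y of stub_blue_mid in the frame of new_rack between -0.1245 and -0.1005 m) or (y of tag_blue in the frame of old_rack between 0.0175 and 0.0575 m and y of stub_blue_mid in the frame of new_rack between -0.0495 and -0.0255 m) or (y of tag_blue in the frame of old_rack between -0.0575 and -0.0175 m and y of stub_blue_mid in the frame of new_rack between 0.0255 and 0.0495 m) or (y of tag_blue in the frame of old_rack between -0.1325 and -0.0925 m and y of stub_blue_mid in the frame of new_rack between 0.1005 and 0.1245 m)) and x of stub_blue_mid in the frame of new_rack between -0.012 and 0.012 m and z of stub_blue_mid in the frame of new_rack between 0.06 and 0.07 m); the robot touches nothing.
It also fails if it takes over 120 s, if anything falls off the work surface, if the arm or the gripper's body presses on something with over 40 N, if the wrist force passes 120 N, or if a joint passes its speed limit or range.

### The arm

A 6-joint arm with a two-finger parallel gripper is mounted at the origin on the work surface. World frame = base frame: x ahead of the robot, y to its left, z up, the work surface at z = 0. Lengths are in mm, angles in rad, forces in N, time in s.
With the tool pointing down it reaches from about 350 to 875 mm from the base axis. Payload 4.2 kg.
Tool frame: the origin (TCP) lies midway between the tips of the shut fingers; the grasp point (between the pads) lies 19 mm behind it (arm.grasp_offset is the distance from the TCP to the grasp point, in mm); z points along the fingers, y is the direction in which the jaws open and shut (so a half turn about z gives the same grasp; the last joint's range is limited). The gripper opens to 85 mm and grips with 20 to 120 N. Pads are 22 mm wide; open, the fingers measure 114 mm over their backs; the gripper's body (76 mm by 85 mm) begins 54 mm behind the grasp point. The pads swing forward as they close: fully open they stand 13 mm farther back than shut.
Start: joints at [1.598, 0.385, 0.008, 0, -1.194, -0.259], TCP at [143.55, 608.27, 231.312] pointing down, gripper open.
Joint ranges: [-3.14, 3.14], [-1.21, 2.06], [-1.07, 1.41], [-3.16, 2.05], [-2.99, -0.16], [-3.1, 3.1]. Speed limits (rad/s): [2.79, 2.79, 3.14, 3.14, 3.14, 3.14].

### API

Orientations are given as a unit quaternion [x, y, z, w].
In Python, from bench import arm gives the robot as it stands.
- The arm moves only by the tool move_arm, never from a script. Its argument "moves" is a list of rows, each an object with "gripper": the gripper's target within -1 to 1 (fully open at 1, half-way at 0, shut at -1); "xyz": the shift along the tool's x, y, z in cm, a list of three; "angular": the turn, a rotation vector about the tool's x, y, z in rad, a list of three. In form: [{"gripper": gripper, "xyz": [dx, dy, dz], "angular": [wx, wy, wz]}, ...]. A call has 1 to 10 rows; each row is the pose to reach, as a shift and turn from the pose commanded when the call began, along the tool's axes at that moment; what a row does not reach only later rows make up. A row lasts 1/8 s, in which the tool goes at most 62.5 mm and 10.7 degrees, less where a joint would pass 70% of its speed; a pose out of reach is approached as far as the arm can. A call with a gripper value outside its range is refused whole. The fingers move at their own pace and stop on an object; the grip force is fixed at half the most. Time passes only in rows, so rows that repeat a pose let the fingers close. It gives the time, the measured TCP pose, the force and the opening at its end, in the units of the state.
- arm.read_state(): the state, without advancing time (a new reading comes with each control period).
- arm.get_image(name): name is "scene" or "side" or "wrist"; returns (picture, depth): 400x640x3 uint8, blue, green, red; 400x640 float32, mm along the optical axis (not along the pixel's ray), 0 where there is no reading.
- arm.get_calibration(name): a dict with "camera_matrix" (3x3 intrinsics, pixels), "R" (3x3) and "t" (3): a world point X has camera coordinates R X + t. Camera axes: x right, y down, z forward; pixel columns grow to the right and rows downward; lengths in mm; the calibration is good to about 2 mm. A picture is of the moment at which its call begins: read the wrist's pose just before it. get_calibration takes no time and is no camera call; for the wrist camera it gives the pose at the moment of the call.
- arm.job_done(): hands the job in, once; it reports no verdict.
The state is a dict: "clock": time; "joints": joint angles; "joint_vel": joint speeds; "joint_efforts": joint torques, N m; "position": TCP position; "ee_rot": TCP orientation; "contact_force": force on the tool from outside, world axes, zero at the start; "wrist_torque": the same for the moment, N m; "gripper_width": finger opening in mm.
Only numpy, scipy, OpenCV 4.12 (cv2) and the standard library are available. Lean on these libraries where they do the work, as an engineer would, in place of code of your own. Each camera call takes 0.05 s, during which the arm holds its last target. There are 200 camera calls.

## Working session

There is one attempt and no reset: what is moved stays moved. The work goes in short steps, Python scripts to look and compute and a tool call to move; the robot and the scene stay as the last step left them, time stands still between calls to the robot, and variables do not carry over. Pictures are saved under pics/ and viewed, about 12 in all and at most 16, crops included, and the job is handed in when it is done.

Besides the shell and the picture viewer there is one more tool, called after "Request:" in YAML: its name, and indented under it one key for each argument. move_arm: Moves the arm, as the interface text tells. Its arguments: {"type":"object","properties":{"moves":{"type":"array","items":{"type":"object","properties":{"gripper":{"type":"number"},"xyz":{"type":"array","items":{"type":"number"}},"angular":{"type":"array","items":{"type":"number"}}}}}},"required":["moves"]}

```bash
mkdir -p pics
cat > h.py <<'E'
from bench import arm
import numpy as np, cv2
def grab(n):
    c=arm.get_calibration(n); im,d=arm.get_image(n); return im,d,c
def cloud(d,c):
    K=np.array(c["camera_matrix"]);R=np.array(c["R"]);t=np.array(c["t"])
    v,u=np.mgrid[:d.shape[0],:d.shape[1]]
    P=np.stack([(u-K[0,2])/K[0,0]*d,(v-K[1,2])/K[1,1]*d,d],-1)
    return (P-t)@R
def ray(u,v,c,z):
    K=np.array(c["camera_matrix"]);R=np.array(c["R"]);t=np.array(c["t"])
    o=-R.T@t; r=R.T@np.linalg.solve(K,[u,v,1.]); return o+r*(z-o[2])/r[2]
E
python3 - <<'E'
from h import *
print(arm.read_state())
for n in("scene","side"):
    im,d,c=grab(n); cv2.imwrite(f"pics/{n}0.png",im); np.savez(f"{n}0.npz",im=im,d=d,**{k:np.array(v) for k,v in c.items()})
    print(n,-np.array(c["R"]).T@c["t"])
E
```

```text
{'clock': 0.0, 'joints': array([ 1.59760339e+00,  3.85548552e-01,  6.62453827e-03, -5.20721164e-04,
       -1.19398327e+00, -2.58632662e-01]), 'joint_vel': array([-0.00157718, -0.00178556,  0.00099968, -0.00038242, -0.000592  ,
       -0.00029195]), 'joint_efforts': array([ 7.37326009e-04, -3.92291737e+01,  1.88405496e+01,  4.18625861e+00,
       -4.63322445e-03,  5.93632663e-06]), 'position': array([143.41805443, 607.7226812 , 230.22268048]), 'ee_rot': array([ 9.93277933e-01, -1.15748755e-01, -8.94056250e-05,  1.07916773e-03]), 'contact_force': array([ 0.06861679,  0.41399728, -0.77537394]), 'wrist_torque': array([-0.01942912,  0.01791465, -0.04527209]), 'gripper_width': 85.50300479016762}
scene [1628.48495848 -286.06373179  827.45809154]
side [293.57832705 736.56547173 913.35812937]
```

View pics/scene0.png

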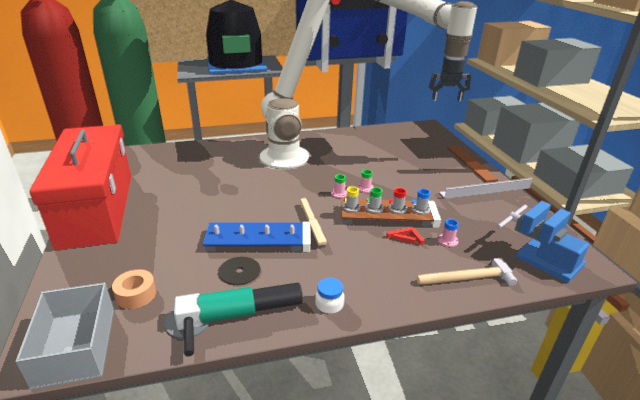

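View pics/side0.png

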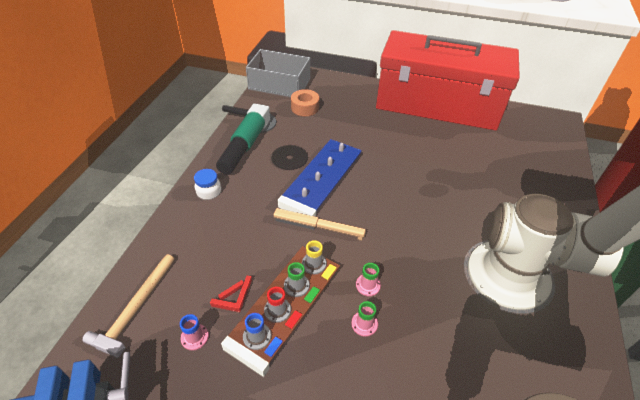

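Scene: the brown rack stands at (390,210) with yellow (353,190), green (376,192), red (400,194) and blue (423,195) stubs. Its white end is at (435,215), next to blue. The blue rack is at (260,236) with its white end at (306,236). Look-alikes on pink flanges: green tops at (340,180) and (367,175), blue top at (451,228). In the side view these are at (371,270), (366,308) and (192,325).

I choose the four grey stubs on the brown rack. Next I measure both racks.

```bash
cat > m.py <<'E'
from h import *
for n in("scene","side"):
    f=np.load(f"{n}0.npz"); im,d=f["im"],f["d"]; c={k:f[k] for k in("camera_matrix","R","t")}
    P=cloud(d,c); hsv=cv2.cvtColor(im,cv2.COLOR_BGR2HSV).astype(int); H,S,V=hsv[...,0],hsv[...,1],hsv[...,2]
    z=P[...,2]; ok=d>0
    inr=ok&(P[...,0]>250)&(P[...,0]<900)&(P[...,1]>-500)&(P[...,1]<600)
    ms={"deckblue":inr&(abs(z-30)<6)&(H>105)&(H<130)&(S>150),
        "deckbrown":inr&(abs(z-30)<6)&((H<14)|(H>174))&(S>150),
        "white":inr&(abs(z-30)<6)&(S<60)&(V>150)}
    for k,m in ms.items():
        N,L,st,ce=cv2.connectedComponentsWithStats(m.astype(np.uint8),connectivity=8)
        for i in range(1,N):
            if st[i,4]<60: continue
            p=P[L==i]; r=cv2.minAreaRect(p[:,:2].astype(np.float32))
            print(n,k,st[i,4],ce[i].round(),"rect",np.round(r[0],1),np.round(r[1],1),round(r[2],1),"z",np.median(p[:,2]).round(1))
    # stub rims z~95..100 near 100, posts
    for lo,hi,nm in((93,108,"top"),(50,60,"post")):
        m=inr&(z>lo)&(z<hi)
        N,L,st,ce=cv2.connectedComponentsWithStats(m.astype(np.uint8),connectivity=8)
        for i in range(1,N):
            if st[i,4]<8: continue
            p=P[L==i]; (e,r)=cv2.minEnclosingCircle(p[:,:2].astype(np.float32))
            print(n,nm,st[i,4],ce[i].round(),np.round(e,1),round(r,1),"z",np.median(p[:,2]).round(1),"hsv",np.median(hsv[L==i],0))
E
python3 m.py
```

```text
scene deckblue 1956 [253. 235.] rect [ 538.2 -192.7] [285.5 116.3] 76.9 z 29.4
scene deckblue 63 [546. 258.] rect [834.4 587.9] [54.3  9.3] 26.9 z 29.7
scene white 77 [460. 189.] rect [438.2 541.8] [109.1  10.5] 89.4 z 29.8
scene white 391 [311. 227.] rect [506.5  -2.2] [ 65.2 257. ] 78.2 z 28.2
scene white 137 [434. 211.] rect [540.  388.4] [ 29.6 117.4] 74.2 z 29.4
scene white 137 [503. 267.] rect [841.  444.6] [43.1 83.7] 79.8 z 25.7
scene white 146 [329. 302.] rect [854.9 -44.4] [68.2 45.4] 74.4 z 31.1
scene top 47 [352. 190.] [468.6 135.9] 20.8 z 97.2 hsv [ 26. 202. 235.]
scene top 50 [375. 191.] [488.6 205.4] 21.0 z 97.6 hsv [ 66.  198.5 161. ]
scene top 64 [400. 192.] [507.8 281.1] 21.9 z 97.3 hsv [  0. 214. 197.]
scene top 56 [423. 192.] [531.8 350.7] 20.8 z 98.0 hsv [107. 216. 206.]
scene top 142 [513. 217.] [709.2 541.8] 66.6 z 96.9 hsv [140.    8.  198.5]
scene top 129 [532. 228.] [772.7 563.7] 35.6 z 102.2 hsv [107. 138. 110.]
scene top 83 [547. 238.] [829.9 576.3] 25.7 z 100.4 hsv [107. 153. 110.]
scene post 9 [366. 173.] [300.1 243.7] 11.1 z 57.4 hsv [ 67. 205. 147.]
sc
[... 2816 characters left out ...]
330.5 141.5] 18.5 z 55.9 hsv [ 54.5 116.  139. ]
side post 41 [296. 285.] [487.5 210.7] 18.5 z 54.5 hsv [ 10.  11. 127.]
side post 18 [276. 298.] [514.6 269.3] 8.9 z 56.2 hsv [ 1. 44. 86.]
side post 31 [367. 307.] [316.1 234.8] 13.6 z 55.3 hsv [ 56. 113. 145.]
side post 40 [277. 310.] [505.5 290.9] 16.4 z 55.2 hsv [ 10.    9.5 126.5]
side post 38 [365. 317.] [315.8 246.2] 17.9 z 55.3 hsv [ 53.5 119.  141. ]
side post 38 [188. 320.] [670.7 378.7] 13.8 z 56.1 hsv [113.  153.5 173. ]
side post 21 [255. 325.] [535.5 343.1] 9.6 z 54.9 hsv [15. 23. 81.]
side post 48 [192. 331.] [662.1 385.6] 17.3 z 55.0 hsv [116. 143. 148.]
side post 32 [256. 338.] [527.  361.7] 16.3 z 54.4 hsv [  9.5   8.  134. ]
```

Both views agree: the stub tops are at z≈98 and about 75 mm apart, and the post tops at z≈54, also about 75 mm apart. Next I swing above the brown rack with the jaws across the row and check with the wrist camera.

```bash
cat >> h.py <<'E'
from scipy.spatial.transform import Rotation as Ro
def go(*targets,yaw=None):
    "shifts (cm) and turn for target TCPs, all from the pose now; yaw = world yaw (deg) of tool x, tool down"
    s=arm.read_state(); R=Ro.from_quat(s["ee_rot"]); 
    for T in targets:
        print(np.round(R.inv().apply(np.array(T)-s["position"])/10,2))
    if yaw is not None:
        a=np.radians(yaw)/2; G=Ro.from_quat([np.cos(a),np.sin(a),0,0]); print("ang",(R.inv()*G).as_rotvec().round(4))
E
python3 - <<'E'
from h import *
go([470,245,320],yaw=-105.5)
E
```

```text
[40.12 27.82 -8.91]
ang [ 1.4000e-03 -1.6000e-03  1.6094e+00]
```

Request:
move_arm:
  moves:
    - {"gripper":1,"xyz":[40.1,27.8,-8.9],"angular":[0,0,1.61]}
    - {"gripper":1,"xyz":[40.1,27.8,-8.9],"angular":[0,0,1.61]}
    - {"gripper":1,"xyz":[40.1,27.8,-8.9],"angular":[0,0,1.61]}
    - {"gripper":1,"xyz":[40.1,27.8,-8.9],"angular":[0,0,1.61]}
    - {"gripper":1,"xyz":[40.1,27.8,-8.9],"angular":[0,0,1.61]}
    - {"gripper":1,"xyz":[40.1,27.8,-8.9],"angular":[0,0,1.61]}
    - {"gripper":1,"xyz":[40.1,27.8,-8.9],"angular":[0,0,1.61]}
    - {"gripper":1,"xyz":[40.1,27.8,-8.9],"angular":[0,0,1.61]}
    - {"gripper":1,"xyz":[40.1,27.8,-8.9],"angular":[0,0,1.61]}
    - {"gripper":1,"xyz":[40.1,27.8,-8.9],"angular":[0,0,1.61]}

```text
clock: 1.35
position: [470.1, 244.8, 319.8]
ee_rot: [-0.605, 0.796, 0.0, -0.001]
contact_force: [0.1, 0.2, 0.1]
gripper_width: 85.5
```

Run:
```python
from h import *
s=arm.read_state(); print(s["position"],Ro.from_quat(s["ee_rot"]).as_matrix().round(3).tolist(),s["clock"])
im,d,c=grab("wrist"); cv2.imwrite("pics/w1.png",im)
print(-np.array(c["R"]).T@c["t"])
```

```text
[470.11088336 244.83749383 319.808812  ] [[-0.268, -0.963, -0.001], [-0.963, 0.268, -0.0], [0.001, 0.001, -1.0]] 1.35
[451.32720123 179.24889501 462.29586251]
```

View pics/w1.png

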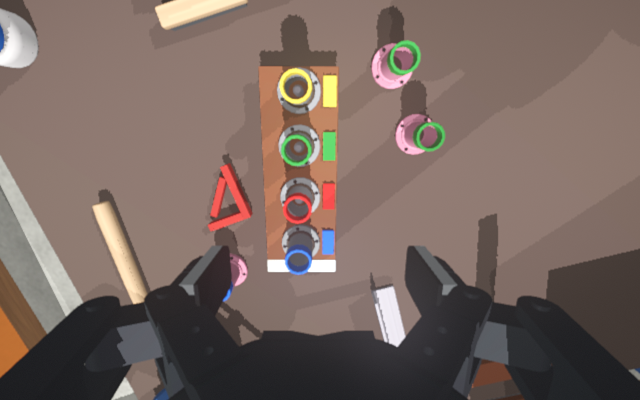

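The wrist view shows four grey-flanged stubs with matching tags: yellow (297,87), green (297,150), red (298,208), blue (299,262), with the white block at (301,266). The pink look-alikes are off the rack, at (393,66), (415,134) and (235,270). This confirms the choice, so I measure the rims next.

```bash
cat > rims.py <<'E'
from h import *
im,d,c=grab("wrist"); P=cloud(d,c); hsv=cv2.cvtColor(im,cv2.COLOR_BGR2HSV).astype(int)
z=P[...,2]; m=(d>0)&(z>94)&(z<106)&(hsv[...,1]>90)&(hsv[...,2]>60)
N,L,st,ce=cv2.connectedComponentsWithStats(m.astype(np.uint8))
for i in range(1,N):
    if st[i,4]<60: continue
    q=np.argwhere(L==i)[:,::-1].astype(np.float32); h=cv2.convexHull(q); (e,ax,an)=cv2.fitEllipse(h)
    print("H",np.median(hsv[L==i][:,0]),np.round(e),"axes",np.round(ax),"ray@100",ray(*e,c,100)[:2].round(1),"cloud",np.round(cv2.minEnclosingCircle(P[L==i][:,:2].astype(np.float32))[0],1),"z",np.median(z[L==i]).round(1))
H,S,V=hsv[...,0],hsv[...,1],hsv[...,2]
m=(d>0)&(abs(z-30)<5)&((((H<14)|(H>174))&(S>100)))
p=P[m][:,:2].astype(np.float32); print("deck",cv2.minAreaRect(p))
E
python3 rims.py
```

```text
H 30.0 [295.  85.] axes [32. 34.] ray@100 [466.2 135.4] cloud [466.3 135.4] z 99.4
H 63.0 [295. 149.] axes [30. 31.] ray@100 [486.6 206.3] cloud [487.  206.6] z 99.5
H 0.0 [296. 208.] axes [28. 29.] ray@100 [506.9 278.8] cloud [507.1 279.7] z 99.3
H 110.0 [297. 260.] axes [26. 27.] ray@100 [526.6 350.2] cloud [527.4 351.6] z 99.1
deck ((497.259765625, 243.5199432373047), (288.40533447265625, 109.93370056152344), 74.31005096435547)
```

Run:
```python
from h import *
go([466.5,135.7,140],[466.5,135.7,53])
```

```text
[10.68 -2.64 17.99]
[10.67 -2.64 26.69]
```

Request:
move_arm:
  moves:
    - {"gripper":1,"xyz":[10.7,-2.6,10],"angular":[0,0,0]}
    - {"gripper":1,"xyz":[10.7,-2.6,16],"angular":[0,0,0]}
    - {"gripper":1,"xyz":[10.7,-2.6,18],"angular":[0,0,0]}
    - {"gripper":1,"xyz":[10.7,-2.6,18],"angular":[0,0,0]}
    - {"gripper":1,"xyz":[10.7,-2.6,21],"angular":[0,0,0]}
    - {"gripper":1,"xyz":[10.7,-2.6,24],"angular":[0,0,0]}
    - {"gripper":1,"xyz":[10.7,-2.6,26],"angular":[0,0,0]}
    - {"gripper":1,"xyz":[10.7,-2.6,26.7],"angular":[0,0,0]}
    - {"gripper":1,"xyz":[10.7,-2.6,26.7],"angular":[0,0,0]}

```text
clock: 2.58
position: [466.3, 136.0, 53.3]
ee_rot: [-0.606, 0.796, -0.0, -0.0]
contact_force: [-0.9, 0.2, 0.0]
gripper_width: 85.6
```

Run:
```python
from h import *
im,d,c=grab("wrist"); cv2.imwrite("pics/w2.png",im)
```

```text
(no output)
```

View pics/w2.png

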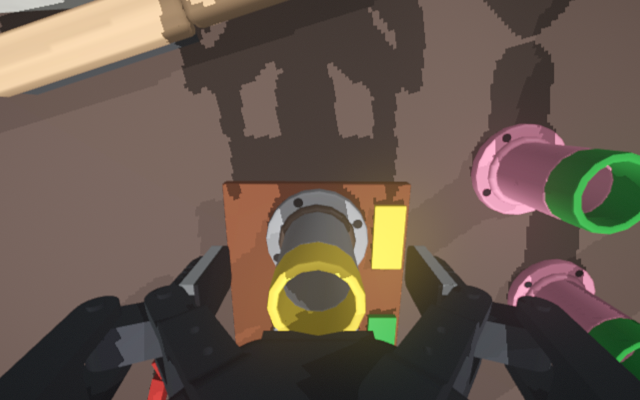

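The yellow stub (317,285) stands centred between the open pads, which are at (215,275) and (425,275). Next I close and lift.

Request:
move_arm:
  moves:
    - {"gripper":-1,"xyz":[0,0,0],"angular":[0,0,0]}
    - {"gripper":-1,"xyz":[0,0,0],"angular":[0,0,0]}
    - {"gripper":-1,"xyz":[0,0,0],"angular":[0,0,0]}
    - {"gripper":-1,"xyz":[0,0,0],"angular":[0,0,0]}
    - {"gripper":-1,"xyz":[0,0,0],"angular":[0,0,0]}
    - {"gripper":-1,"xyz":[0,0,0],"angular":[0,0,0]}
    - {"gripper":-1,"xyz":[0,0,0],"angular":[0,0,0]}
    - {"gripper":-1,"xyz":[0,0,0],"angular":[0,0,0]}

```text
clock: 3.62
position: [466.9, 135.6, 54.2]
ee_rot: [-0.605, 0.796, -0.0, 0.001]
contact_force: [-1.6, -0.9, 5.5]
gripper_width: 37.2
```

Request:
move_arm:
  moves:
    - {"gripper":-1,"xyz":[0,0,-1],"angular":[0,0,0]}
    - {"gripper":-1,"xyz":[0,0,-3],"angular":[0,0,0]}
    - {"gripper":-1,"xyz":[0,0,-6],"angular":[0,0,0]}
    - {"gripper":-1,"xyz":[0,0,-10],"angular":[0,0,0]}
    - {"gripper":-1,"xyz":[0,0,-10],"angular":[0,0,0]}
    - {"gripper":-1,"xyz":[0,0,-10],"angular":[0,0,0]}

```text
clock: 4.38
position: [465.1, 135.0, 152.3]
ee_rot: [-0.605, 0.796, 0.001, -0.001]
contact_force: [-0.7, 0.3, -4.4]
gripper_width: 37.5
```

Run:
```python
from h import *
im,d,c=grab("wrist"); cv2.imwrite("pics/w3.png",im)
print(arm.read_state()["ee_rot"])
go([556,-80,152],[562,-80,152],yaw=-102.3)
```

```text
[-6.04814248e-01  7.96364417e-01  4.95498288e-04 -1.78735498e-03]
[ 18.25 -14.54  -0.02]
[ 18.09 -15.12  -0.02]
ang [ 0.003  -0.0022 -0.0571]
```

View pics/w3.png

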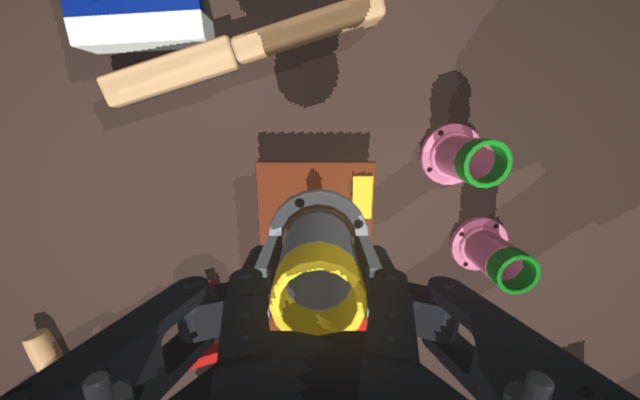

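The yellow stub is gripped centred (317,290) and upright, and its flange has clearly lifted off. I go partway and look at the blue rack's posts.

Request:
move_arm:
  moves:
    - {"gripper":-1,"xyz":[3,-3,0],"angular":[0,0,-0.057]}
    - {"gripper":-1,"xyz":[6,-8,0],"angular":[0,0,-0.057]}
    - {"gripper":-1,"xyz":[8,-12,0],"angular":[0,0,-0.057]}
    - {"gripper":-1,"xyz":[9.5,-13.4,0],"angular":[0,0,-0.057]}
    - {"gripper":-1,"xyz":[9.5,-13.4,0],"angular":[0,0,-0.057]}
    - {"gripper":-1,"xyz":[9.5,-13.4,0],"angular":[0,0,-0.057]}

```text
clock: 5.18
position: [568.8, 8.4, 152.4]
ee_rot: [-0.628, 0.779, 0.001, -0.001]
contact_force: [0.1, -0.1, -3.9]
gripper_width: 37.3
```

```bash
cat > posts.py <<'E'
from h import *
im,d,c=grab("wrist"); P=cloud(d,c); z=P[...,2]; hsv=cv2.cvtColor(im,cv2.COLOR_BGR2HSV).astype(int)
print(arm.read_state()["position"])
m=(d>0)&(z>51)&(z<60)&(P[...,1]<-40)
N,L,st,ce=cv2.connectedComponentsWithStats(m.astype(np.uint8))
for i in range(1,N):
    if st[i,4]<15: continue
    e,r=cv2.minEnclosingCircle(P[L==i][:,:2].astype(np.float32)); print("post",st[i,4],ce[i].round(),np.round(e,1),round(r,1),"z",np.median(z[L==i]).round(1))
m=(d>0)&(abs(z-30)<4)&(hsv[...,1]>120)&(hsv[...,0]>100)&(hsv[...,0]<130)&(P[...,1]<-20)
print("deck",cv2.minAreaRect(P[m][:,:2].astype(np.float32)))
cv2.imwrite("pics/w4.png",im)
E
python3 posts.py
```

```text
[568.96103382   8.76906111 152.79118474]
post 212 [303.  91.] [560.2 -81.2] 6.6 z 54.6
post 646 [ 14. 196.] [819.5 -52. ] 17.3 z 58.7
deck ((555.7733154296875, -100.17416381835938), (101.61595153808594, 109.92945098876953), 77.7479019165039)
```

View pics/w4.png

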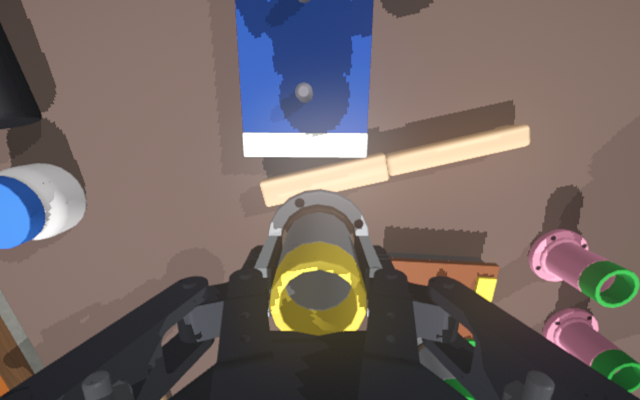

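The first post is at (303,91), which is world (560.2,−81.2), z 54.6. The deck centre line passes through it within 0.5 mm, and the outside views agree within 2 mm. I go over it.

Run:
```python
from h import *
go([560.4,-81.1,100],[560.4,-81.1,54.5])
```

```text
[ 8.96 -1.07  5.28]
[ 8.96 -1.08  9.83]
```

Request:
move_arm:
  moves:
    - {"gripper":-1,"xyz":[4,-0.5,0],"angular":[0,0,0]}
    - {"gripper":-1,"xyz":[7.5,-0.9,0],"angular":[0,0,0]}
    - {"gripper":-1,"xyz":[9,-1.1,1],"angular":[0,0,0]}
    - {"gripper":-1,"xyz":[9,-1.1,3.5],"angular":[0,0,0]}
    - {"gripper":-1,"xyz":[9,-1.1,5],"angular":[0,0,0]}
    - {"gripper":-1,"xyz":[9,-1.1,5.3],"angular":[0,0,0]}
    - {"gripper":-1,"xyz":[9,-1.1,5.3],"angular":[0,0,0]}

```text
clock: 6.1
position: [562.1, -81.7, 100.5]
ee_rot: [-0.628, 0.778, -0.0, 0.0]
contact_force: [-0.3, -0.2, -3.2]
gripper_width: 37.4
```

Request:
move_arm:
  moves:
    - {"gripper":-1,"xyz":[0,0,1],"angular":[0,0,0]}
    - {"gripper":-1,"xyz":[0,0,2],"angular":[0,0,0]}
    - {"gripper":-1,"xyz":[0,0,3],"angular":[0,0,0]}
    - {"gripper":-1,"xyz":[0,0,4],"angular":[0,0,0]}
    - {"gripper":-1,"xyz":[0,0,4.5],"angular":[0,0,0]}
    - {"gripper":-1,"xyz":[0,0,4.5],"angular":[0,0,0]}

```text
clock: 6.85
position: [561.8, -82.2, 55.1]
ee_rot: [-0.628, 0.779, -0.0, -0.0]
contact_force: [0.2, 0.2, -3.4]
gripper_width: 37.4
```

There is no contact side load and it hangs about 1 mm high. I release and rise.

Request:
move_arm:
  moves:
    - {"gripper":-1,"xyz":[0,0,0.1],"angular":[0,0,0]}
    - {"gripper":1,"xyz":[0,0,0.1],"angular":[0,0,0]}
    - {"gripper":1,"xyz":[0,0,0.1],"angular":[0,0,0]}
    - {"gripper":1,"xyz":[0,0,0.1],"angular":[0,0,0]}
    - {"gripper":1,"xyz":[0,0,0.1],"angular":[0,0,0]}
    - {"gripper":1,"xyz":[0,0,0.1],"angular":[0,0,0]}
    - {"gripper":1,"xyz":[0,0,-3],"angular":[0,0,0]}
    - {"gripper":1,"xyz":[0,0,-8],"angular":[0,0,0]}
    - {"gripper":1,"xyz":[0,0,-10],"angular":[0,0,0]}
    - {"gripper":1,"xyz":[0,0,-10],"angular":[0,0,0]}

```text
clock: 8.1
position: [562.7, -82.1, 157.2]
ee_rot: [-0.628, 0.779, -0.001, 0.002]
contact_force: [1.6, 0.2, -0.8]
gripper_width: 85.5
```

Run:
```python
from h import *
im,d,c=grab("wrist"); cv2.imwrite("pics/w5.png",im)
go([486.7,206.8,155],[486.7,206.8,53.5],yaw=-105.7)
```

```text
[-26.63  13.46   0.06]
[-26.62  13.47  10.21]
ang [-0.0006  0.0007  0.0598]
```

View pics/w5.png

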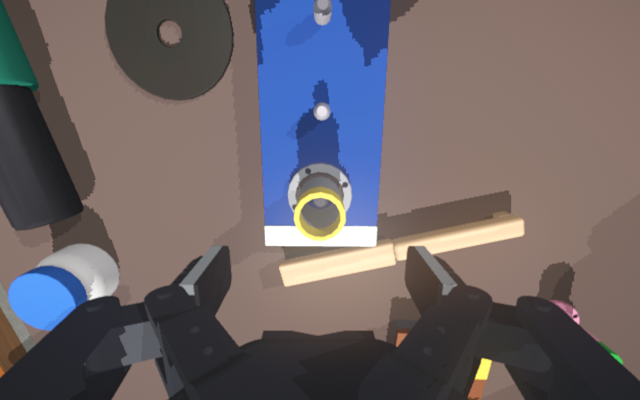

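The yellow stub (319,205) stands on the post nearest the white end, with posts 2 and 3 visible at (321,111) and (322,10). Next is green.

Request:
move_arm:
  moves:
    - {"gripper":1,"xyz":[-5,2.5,0],"angular":[0,0,0.06]}
    - {"gripper":1,"xyz":[-10,5,0],"angular":[0,0,0.06]}
    - {"gripper":1,"xyz":[-15.5,8,0],"angular":[0,0,0.06]}
    - {"gripper":1,"xyz":[-21,10.7,0],"angular":[0,0,0.06]}
    - {"gripper":1,"xyz":[-25,12.7,0],"angular":[0,0,0.06]}
    - {"gripper":1,"xyz":[-26.6,13.5,0],"angular":[0,0,0.06]}
    - {"gripper":1,"xyz":[-26.6,13.5,0],"angular":[0,0,0.06]}
    - {"gripper":1,"xyz":[-26.6,13.5,4],"angular":[0,0,0.06]}
    - {"gripper":1,"xyz":[-26.6,13.5,6],"angular":[0,0,0.06]}
    - {"gripper":1,"xyz":[-26.6,13.5,6],"angular":[0,0,0.06]}

```text
clock: 9.4
position: [485.4, 204.1, 93.4]
ee_rot: [-0.603, 0.798, -0.0, -0.003]
contact_force: [-0.1, 0.4, 0.7]
gripper_width: 85.0
```

```bash
cat > g.py <<'E'
from h import *
import sys
x,y,z=map(float,sys.argv[1:4]); go([x,y,z],yaw=float(sys.argv[4]) if len(sys.argv)>4 else None); print(arm.read_state()["clock"])
E
cat > held.py <<'E'
from h import *
# rim of the stub between the jaws, against the TCP
im,d,c=grab("wrist"); p=arm.read_state()["position"]; P=cloud(d,c)-p; S=cv2.cvtColor(im,cv2.COLOR_BGR2HSV)[...,1]
m=(d>0)&(S>110)&(np.hypot(P[...,0],P[...,1])<35)&(P[...,2]>-10)
q=P[m]; top=np.percentile(q[:,2],95); q=q[q[:,2]>top-4]; print("rim rel TCP",np.round(cv2.minEnclosingCircle(q[:,:2].astype(np.float32)),1) if 0 else cv2.minEnclosingCircle(q[:,:2].astype(np.float32)),"top z",top+p[2])
E
python3 held.py; python3 g.py 486.7 206.8 53.5
```

```text
rim rel TCP ((4.963089466094971, -3.7147738933563232), 25.775232315063477) top z 100.6425997776493
[-0.2   0.01  4.12]
9.45
```

Request:
move_arm:
  moves:
    - {"gripper":1,"xyz":[-0.2,0,2],"angular":[0,0,0]}
    - {"gripper":1,"xyz":[-0.2,0,3.5],"angular":[0,0,0]}
    - {"gripper":1,"xyz":[-0.2,0,4.1],"angular":[0,0,0]}
    - {"gripper":-1,"xyz":[-0.2,0,4.1],"angular":[0,0,0]}
    - {"gripper":-1,"xyz":[-0.2,0,4.1],"angular":[0,0,0]}
    - {"gripper":-1,"xyz":[-0.2,0,4.1],"angular":[0,0,0]}
    - {"gripper":-1,"xyz":[-0.2,0,4.1],"angular":[0,0,0]}
    - {"gripper":-1,"xyz":[-0.2,0,4.1],"angular":[0,0,0]}
    - {"gripper":-1,"xyz":[-0.2,0,4.1],"angular":[0,0,0]}
    - {"gripper":-1,"xyz":[-0.2,0,4.1],"angular":[0,0,0]}

```text
clock: 10.7
position: [487.5, 208.7, 55.4]
ee_rot: [-0.604, 0.797, -0.0, 0.001]
contact_force: [-0.1, -1.7, 6.0]
gripper_width: 37.2
```

Request:
move_arm:
  moves:
    - {"gripper":-1,"xyz":[0,0,0],"angular":[0,0,0]}
    - {"gripper":-1,"xyz":[0,0,-1],"angular":[0,0,0]}
    - {"gripper":-1,"xyz":[0,0,-3],"angular":[0,0,0]}
    - {"gripper":-1,"xyz":[0,0,-6],"angular":[0,0,0]}
    - {"gripper":-1,"xyz":[0,0,-10],"angular":[0,0,0]}
    - {"gripper":-1,"xyz":[0,0,-11],"angular":[0,0,0]}
    - {"gripper":-1,"xyz":[0,0,-11],"angular":[0,0,0]}

```text
clock: 11.58
position: [486.0, 208.2, 163.7]
ee_rot: [-0.604, 0.797, 0.0, -0.0]
contact_force: [-0.3, 0.4, -5.1]
gripper_width: 37.6
```

```bash
python3 g.py 544.5 -154.4 164 -102.3
```

```text
[ 33.32 -15.46  -0.05]
ang [ 0.0012  0.     -0.0599]
11.575
```

Request:
move_arm:
  moves:
    - {"gripper":-1,"xyz":[3,-1.5,0],"angular":[0,0,-0.06]}
    - {"gripper":-1,"xyz":[8,-4,0],"angular":[0,0,-0.06]}
    - {"gripper":-1,"xyz":[13,-6,0],"angular":[0,0,-0.06]}
    - {"gripper":-1,"xyz":[18,-8.5,0],"angular":[0,0,-0.06]}
    - {"gripper":-1,"xyz":[23,-10.8,0],"angular":[0,0,-0.06]}
    - {"gripper":-1,"xyz":[28,-13,0],"angular":[0,0,-0.06]}
    - {"gripper":-1,"xyz":[31.5,-14.6,0],"angular":[0,0,-0.06]}
    - {"gripper":-1,"xyz":[33.3,-15.5,0],"angular":[0,0,-0.06]}
    - {"gripper":-1,"xyz":[33.3,-15.5,0],"angular":[0,0,-0.06]}
    - {"gripper":-1,"xyz":[33.3,-15.5,0],"angular":[0,0,-0.06]}

```text
clock: 12.82
position: [545.3, -153.3, 163.3]
ee_rot: [-0.628, 0.778, 0.001, -0.001]
contact_force: [-0.8, -0.2, -3.8]
gripper_width: 37.2
```

```bash
python3 g.py 544.5 -154.4 56
```

```text
[ 0.13  0.03 10.73]
12.825
```

Request:
move_arm:
  moves:
    - {"gripper":-1,"xyz":[0.1,0,3],"angular":[0,0,0]}
    - {"gripper":-1,"xyz":[0.1,0,6],"angular":[0,0,0]}
    - {"gripper":-1,"xyz":[0.1,0,7.5],"angular":[0,0,0]}
    - {"gripper":-1,"xyz":[0.1,0,8.5],"angular":[0,0,0]}
    - {"gripper":-1,"xyz":[0.1,0,9.5],"angular":[0,0,0]}
    - {"gripper":-1,"xyz":[0.1,0,10.3],"angular":[0,0,0]}
    - {"gripper":-1,"xyz":[0.1,0,10.7],"angular":[0,0,0]}
    - {"gripper":-1,"xyz":[0.1,0,10.7],"angular":[0,0,0]}

```text
clock: 13.82
position: [545.7, -155.2, 57.2]
ee_rot: [-0.628, 0.779, 0.0, -0.0]
contact_force: [0.4, -0.0, -3.9]
gripper_width: 37.4
```

Request:
move_arm:
  moves:
    - {"gripper":-1,"xyz":[0,0,0.1],"angular":[0,0,0]}
    - {"gripper":1,"xyz":[0,0,0.1],"angular":[0,0,0]}
    - {"gripper":1,"xyz":[0,0,0.1],"angular":[0,0,0]}
    - {"gripper":1,"xyz":[0,0,0.1],"angular":[0,0,0]}
    - {"gripper":1,"xyz":[0,0,0.1],"angular":[0,0,0]}
    - {"gripper":1,"xyz":[0,0,0.1],"angular":[0,0,0]}
    - {"gripper":1,"xyz":[0,0,-3],"angular":[0,0,0]}
    - {"gripper":1,"xyz":[0,0,-8],"angular":[0,0,0]}
    - {"gripper":1,"xyz":[0,0,-10.5],"angular":[0,0,0]}
    - {"gripper":1,"xyz":[0,0,-10.5],"angular":[0,0,0]}

```text
clock: 15.08
position: [547.0, -155.2, 164.7]
ee_rot: [-0.628, 0.779, -0.002, 0.002]
contact_force: [1.0, 0.5, -0.1]
gripper_width: 85.6
```

```bash
sed -i 's/w4.png/w6.png/' posts.py; python3 posts.py; python3 g.py 507 279.3 162 -105.7
```

```text
[ 545.81205584 -155.00342306  162.80425412]
post 229 [323.   8.] [ 511.6 -300.7] 6.7 z 54.7
post 182 [322. 110.] [ 527.5 -227.6] 6.7 z 54.6
post 4841 [ 31. 219.] [ 811.3 -201.3] 90.4 z 56.9
post 65 [318. 178.] [ 543.9 -166.2] 16.4 z 55.7
post 130 [321. 198.] [ 544.2 -154.4] 6.4 z 54.8
post 110 [320. 209.] [ 545.4 -153.2] 14.3 z 55.5
post 165 [319. 259.] [559.6 -88.6] 17.8 z 55.8
post 67 [320. 287.] [563.3 -69.4] 7.7 z 57.1
deck ((537.558349609375, -182.33779907226562), (270.4565734863281, 109.73407745361328), 77.49144744873047)
[-41.61  13.03   0.09]
ang [-0.0014  0.0008  0.0598]
15.125
```

View pics/w6.png

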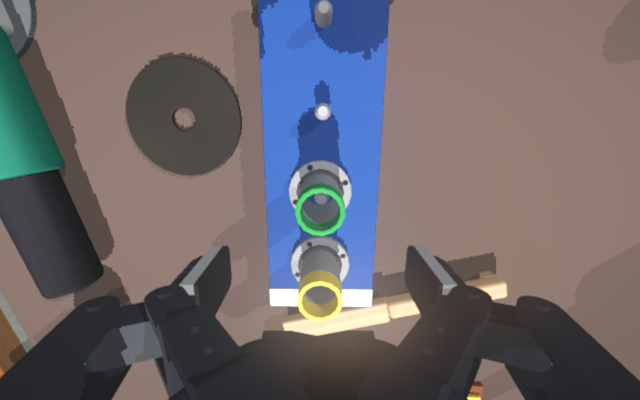

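Green (320,200) and yellow (320,285) stand seated. The free posts are at (322,110), world (527.5,−227.6), and (323,8), world (511.6,−300.7). Next is red.

Request:
move_arm:
  moves:
    - {"gripper":1,"xyz":[-5,1.6,0],"angular":[0,0,0.06]}
    - {"gripper":1,"xyz":[-10,3.2,0],"angular":[0,0,0.06]}
    - {"gripper":1,"xyz":[-15.5,5,0],"angular":[0,0,0.06]}
    - {"gripper":1,"xyz":[-21,6.6,0],"angular":[0,0,0.06]}
    - {"gripper":1,"xyz":[-26.5,8.3,0],"angular":[0,0,0.06]}
    - {"gripper":1,"xyz":[-32,10,0],"angular":[0,0,0.06]}
    - {"gripper":1,"xyz":[-37,11.6,0],"angular":[0,0,0.06]}
    - {"gripper":1,"xyz":[-41,12.8,0],"angular":[0,0,0.06]}
    - {"gripper":1,"xyz":[-41.6,13,0],"angular":[0,0,0.06]}
    - {"gripper":1,"xyz":[-41.6,13,0],"angular":[0,0,0.06]}

```text
clock: 16.38
position: [506.2, 278.5, 160.8]
ee_rot: [-0.604, 0.797, -0.0, -0.002]
contact_force: [-0.9, 0.1, -0.5]
gripper_width: 85.6
```

```bash
python3 rims.py;  python3 g.py 507 279.3 54
```

```text
H 0.0 [316. 217.] axes [50. 50.] ray@100 [506.9 278.8] cloud [507.2 280. ] z 99.3
H 110.0 [316. 304.] axes [45. 46.] ray@100 [526.8 349.7] cloud [527.2 352.2] z 99.1
deck ((499.2210693359375, 251.68478393554688), (270.73382568359375, 110.01876831054688), 74.39773559570312)
[-0.17 -0.03 10.72]
16.425
```

Request:
move_arm:
  moves:
    - {"gripper":1,"xyz":[-0.1,0,4],"angular":[0,0,0]}
    - {"gripper":1,"xyz":[-0.1,0,7],"angular":[0,0,0]}
    - {"gripper":1,"xyz":[-0.1,0,9.5],"angular":[0,0,0]}
    - {"gripper":1,"xyz":[-0.1,0,10.7],"angular":[0,0,0]}
    - {"gripper":1,"xyz":[-0.1,0,10.7],"angular":[0,0,0]}
    - {"gripper":-1,"xyz":[-0.1,0,10.7],"angular":[0,0,0]}
    - {"gripper":-1,"xyz":[-0.1,0,10.7],"angular":[0,0,0]}
    - {"gripper":-1,"xyz":[-0.1,0,10.7],"angular":[0,0,0]}
    - {"gripper":-1,"xyz":[-0.1,0,10.7],"angular":[0,0,0]}
    - {"gripper":-1,"xyz":[-0.1,0,10.7],"angular":[0,0,0]}

```text
clock: 17.68
position: [508.0, 280.3, 56.5]
ee_rot: [-0.604, 0.797, -0.0, 0.001]
contact_force: [0.2, -0.5, 5.8]
gripper_width: 37.5
```

Request:
move_arm:
  moves:
    - {"gripper":-1,"xyz":[0,0,0],"angular":[0,0,0]}
    - {"gripper":-1,"xyz":[0,0,0],"angular":[0,0,0]}
    - {"gripper":-1,"xyz":[0,0,0],"angular":[0,0,0]}
    - {"gripper":-1,"xyz":[0,0,-1],"angular":[0,0,0]}
    - {"gripper":-1,"xyz":[0,0,-3],"angular":[0,0,0]}
    - {"gripper":-1,"xyz":[0,0,-6],"angular":[0,0,0]}
    - {"gripper":-1,"xyz":[0,0,-10],"angular":[0,0,0]}
    - {"gripper":-1,"xyz":[0,0,-11],"angular":[0,0,0]}
    - {"gripper":-1,"xyz":[0,0,-11],"angular":[0,0,0]}

```text
clock: 18.8
position: [506.7, 279.8, 164.9]
ee_rot: [-0.604, 0.797, 0.0, -0.0]
contact_force: [-0.1, 0.6, -3.7]
gripper_width: 37.1
```

```bash
python3 g.py 527.8 -227.6 164 -102.3
```

```text
[ 48.27 -15.79   0.07]
ang [ 0.001   0.0002 -0.0598]
18.8
```

Request:
move_arm:
  moves:
    - {"gripper":-1,"xyz":[3,-1,0],"angular":[0,0,-0.06]}
    - {"gripper":-1,"xyz":[8.5,-2.8,0],"angular":[0,0,-0.06]}
    - {"gripper":-1,"xyz":[14,-4.6,0],"angular":[0,0,-0.06]}
    - {"gripper":-1,"xyz":[19.5,-6.4,0],"angular":[0,0,-0.06]}
    - {"gripper":-1,"xyz":[25,-8.2,0],"angular":[0,0,-0.06]}
    - {"gripper":-1,"xyz":[30.5,-10,0],"angular":[0,0,-0.06]}
    - {"gripper":-1,"xyz":[36,-11.8,0],"angular":[0,0,-0.06]}
    - {"gripper":-1,"xyz":[41.5,-13.6,0],"angular":[0,0,-0.06]}
    - {"gripper":-1,"xyz":[46,-15,0],"angular":[0,0,-0.06]}
    - {"gripper":-1,"xyz":[48.3,-15.8,0],"angular":[0,0,-0.06]}

```text
clock: 20.05
position: [526.9, -229.7, 162.5]
ee_rot: [-0.626, 0.78, 0.002, -0.002]
contact_force: [0.3, 0.5, -1.2]
gripper_width: 37.3
```

Request:
move_arm:
  moves:
    - {"gripper":-1,"xyz":[0,0,0],"angular":[0,0,0]}
    - {"gripper":-1,"xyz":[0,0,3],"angular":[0,0,0]}
    - {"gripper":-1,"xyz":[0,0,6],"angular":[0,0,0]}
    - {"gripper":-1,"xyz":[0,0,6.5],"angular":[0,0,0]}
    - {"gripper":-1,"xyz":[0,0,6.5],"angular":[0,0,0]}

```text
clock: 20.68
position: [528.8, -227.3, 100.1]
ee_rot: [-0.628, 0.778, 0.0, -0.0]
contact_force: [-0.2, 0.6, -1.5]
gripper_width: 37.1
```

```bash
python3 g.py 527.8 -227.6 57
```

```text
[0.05 0.08 4.31]
20.675
```

Request:
move_arm:
  moves:
    - {"gripper":-1,"xyz":[0,0,1],"angular":[0,0,0]}
    - {"gripper":-1,"xyz":[0,0,2],"angular":[0,0,0]}
    - {"gripper":-1,"xyz":[0,0,3],"angular":[0,0,0]}
    - {"gripper":-1,"xyz":[0,0,3.8],"angular":[0,0,0]}
    - {"gripper":-1,"xyz":[0,0,4.3],"angular":[0,0,0]}
    - {"gripper":-1,"xyz":[0,0,4.3],"angular":[0,0,0]}

```text
clock: 21.42
position: [528.7, -227.9, 57.2]
ee_rot: [-0.628, 0.779, -0.0, -0.0]
contact_force: [0.5, 0.1, -3.4]
gripper_width: 37.1
```

Request:
move_arm:
  moves:
    - {"gripper":-1,"xyz":[0,0,0.1],"angular":[0,0,0]}
    - {"gripper":1,"xyz":[0,0,0.1],"angular":[0,0,0]}
    - {"gripper":1,"xyz":[0,0,0.1],"angular":[0,0,0]}
    - {"gripper":1,"xyz":[0,0,0.1],"angular":[0,0,0]}
    - {"gripper":1,"xyz":[0,0,0.1],"angular":[0,0,0]}
    - {"gripper":1,"xyz":[0,0,0.1],"angular":[0,0,0]}
    - {"gripper":1,"xyz":[0,0,-3],"angular":[0,0,0]}
    - {"gripper":1,"xyz":[0,0,-8],"angular":[0,0,0]}
    - {"gripper":1,"xyz":[0,0,-10.5],"angular":[0,0,0]}
    - {"gripper":1,"xyz":[0,0,-10.5],"angular":[0,0,0]}

```text
clock: 22.68
position: [530.0, -228.0, 164.8]
ee_rot: [-0.628, 0.779, -0.002, 0.002]
contact_force: [-1.2, -0.5, 0.1]
gripper_width: 86.0
```

```bash
sed -i 's/w6.png/w7.png/' posts.py; python3 posts.py; python3 g.py 526.9 350.5 162 -105.7
```

```text
[ 528.82466265 -227.67986385  162.83860364]
post 185 [321. 110.] [ 511.  -300.8] 6.5 z 54.8
post 3797 [ 33. 252.] [ 811.3 -238.1] 93.7 z 56.7
post 73 [319. 181.] [ 526.3 -237.4] 16.2 z 56.2
post 100 [320. 199.] [ 527.5 -227.5] 6.0 z 55.2
post 104 [320. 211.] [ 528.9 -223.8] 14.3 z 55.7
post 162 [319. 257.] [ 543.3 -162.8] 17.8 z 55.8
post 70 [318. 285.] [ 547.6 -144.9] 8.6 z 56.6
post 188 [318. 325.] [559.7 -89.1] 17.5 z 55.3
deck ((533.1808471679688, -201.76785278320312), (267.60595703125, 109.53805541992188), 77.48078918457031)
[-56.46  12.48   0.09]
ang [-0.0016  0.0006  0.0598]
22.725
```

View pics/w7.png

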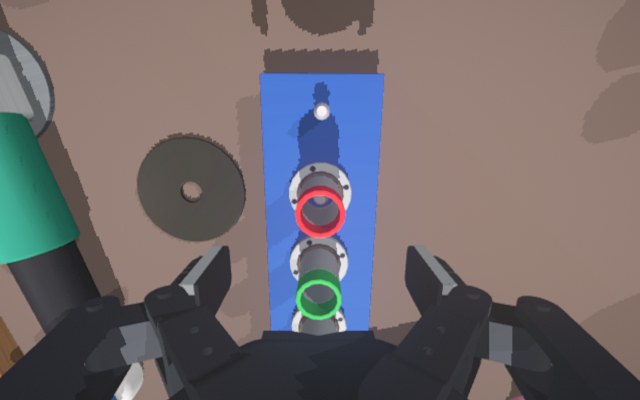

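Red (320,205) is seated, and the last free post is at (321,110), world (511.3,−300.8). Next is blue.

Request:
move_arm:
  moves:
    - {"gripper":1,"xyz":[-5,1.1,0],"angular":[0,0,0.06]}
    - {"gripper":1,"xyz":[-10.5,2.3,0],"angular":[0,0,0.06]}
    - {"gripper":1,"xyz":[-16,3.5,0],"angular":[0,0,0.06]}
    - {"gripper":1,"xyz":[-22,4.9,0],"angular":[0,0,0.06]}
    - {"gripper":1,"xyz":[-28,6.2,0],"angular":[0,0,0.06]}
    - {"gripper":1,"xyz":[-34,7.5,0],"angular":[0,0,0.06]}
    - {"gripper":1,"xyz":[-40,8.8,0],"angular":[0,0,0.06]}
    - {"gripper":1,"xyz":[-46,10.1,0],"angular":[0,0,0.06]}
    - {"gripper":1,"xyz":[-52,11.5,0],"angular":[0,0,0.06]}
    - {"gripper":1,"xyz":[-56.5,12.5,0],"angular":[0,0,0.06]}

```text
clock: 23.98
position: [525.4, 352.8, 160.0]
ee_rot: [-0.604, 0.797, -0.0, -0.002]
contact_force: [0.4, 0.1, -0.3]
gripper_width: 85.2
```

Request:
move_arm:
  moves:
    - {"gripper":1,"xyz":[0,0,0],"angular":[0,0,0]}
    - {"gripper":1,"xyz":[0,0,0],"angular":[0,0,0]}

```text
clock: 24.22
position: [525.7, 350.1, 160.5]
ee_rot: [-0.604, 0.797, -0.0, -0.002]
contact_force: [0.1, 0.2, -1.0]
gripper_width: 85.3
```

```bash
python3 rims.py;  python3 g.py 526.9 350.8 54
```

```text
H 109.0 [315. 218.] axes [49. 50.] ray@100 [527.1 350.9] cloud [527.5 352.2] z 99.3
deck ((509.0987854003906, 287.5586242675781), (196.76492309570312, 110.44715118408203), 74.58585357666016)
[-0.16 -0.07 10.7 ]
24.275
```

Request:
move_arm:
  moves:
    - {"gripper":1,"xyz":[-0.1,-0.1,4],"angular":[0,0,0]}
    - {"gripper":1,"xyz":[-0.1,-0.1,7],"angular":[0,0,0]}
    - {"gripper":1,"xyz":[-0.1,-0.1,9.5],"angular":[0,0,0]}
    - {"gripper":1,"xyz":[-0.1,-0.1,10.7],"angular":[0,0,0]}
    - {"gripper":1,"xyz":[-0.1,-0.1,10.7],"angular":[0,0,0]}
    - {"gripper":-1,"xyz":[-0.1,-0.1,10.7],"angular":[0,0,0]}
    - {"gripper":-1,"xyz":[-0.1,-0.1,10.7],"angular":[0,0,0]}
    - {"gripper":-1,"xyz":[-0.1,-0.1,10.7],"angular":[0,0,0]}
    - {"gripper":-1,"xyz":[-0.1,-0.1,10.7],"angular":[0,0,0]}
    - {"gripper":-1,"xyz":[-0.1,-0.1,10.7],"angular":[0,0,0]}

```text
clock: 25.52
position: [528.3, 352.1, 56.6]
ee_rot: [-0.604, 0.797, -0.0, 0.001]
contact_force: [-0.4, 0.8, 6.0]
gripper_width: 36.6
```

Request:
move_arm:
  moves:
    - {"gripper":-1,"xyz":[0,0,0],"angular":[0,0,0]}
    - {"gripper":-1,"xyz":[0,0,0],"angular":[0,0,0]}
    - {"gripper":-1,"xyz":[0,0,0],"angular":[0,0,0]}
    - {"gripper":-1,"xyz":[0,0,-1],"angular":[0,0,0]}
    - {"gripper":-1,"xyz":[0,0,-3],"angular":[0,0,0]}
    - {"gripper":-1,"xyz":[0,0,-6],"angular":[0,0,0]}
    - {"gripper":-1,"xyz":[0,0,-10],"angular":[0,0,0]}
    - {"gripper":-1,"xyz":[0,0,-11],"angular":[0,0,0]}
    - {"gripper":-1,"xyz":[0,0,-11],"angular":[0,0,0]}

```text
clock: 26.65
position: [527.2, 351.4, 164.7]
ee_rot: [-0.604, 0.797, 0.0, -0.0]
contact_force: [-0.3, 0.0, -3.3]
gripper_width: 36.7
```

```bash
python3 g.py 511.5 -300.8 164 -102.3
```

```text
[ 63.2  -16.17   0.07]
ang [ 0.0011 -0.0002 -0.0598]
26.65
```

Request:
move_arm:
  moves:
    - {"gripper":-1,"xyz":[3,-0.8,0],"angular":[0,0,-0.06]}
    - {"gripper":-1,"xyz":[8.5,-2.2,0],"angular":[0,0,-0.06]}
    - {"gripper":-1,"xyz":[14,-3.6,0],"angular":[0,0,-0.06]}
    - {"gripper":-1,"xyz":[19.5,-5,0],"angular":[0,0,-0.06]}
    - {"gripper":-1,"xyz":[25,-6.4,0],"angular":[0,0,-0.06]}
    - {"gripper":-1,"xyz":[30.5,-7.8,0],"angular":[0,0,-0.06]}
    - {"gripper":-1,"xyz":[36,-9.2,0],"angular":[0,0,-0.06]}
    - {"gripper":-1,"xyz":[41.5,-10.6,0],"angular":[0,0,-0.06]}
    - {"gripper":-1,"xyz":[47,-12,0],"angular":[0,0,-0.06]}
    - {"gripper":-1,"xyz":[52.2,-13.4,0],"angular":[0,0,-0.06]}

```text
clock: 27.9
position: [513.8, -188.8, 162.9]
ee_rot: [-0.627, 0.779, 0.002, -0.001]
contact_force: [0.4, -0.1, -3.0]
gripper_width: 36.8
```

Request:
move_arm:
  moves:
    - {"gripper":-1,"xyz":[5,-1.2,0],"angular":[0,0,0]}
    - {"gripper":-1,"xyz":[9,-2.1,0],"angular":[0,0,0]}
    - {"gripper":-1,"xyz":[11.1,-2.1,0],"angular":[0,0,0]}
    - {"gripper":-1,"xyz":[11.1,-2.1,0],"angular":[0,0,0]}
    - {"gripper":-1,"xyz":[11.1,-2.1,3],"angular":[0,0,0]}
    - {"gripper":-1,"xyz":[11.1,-2.1,6],"angular":[0,0,0]}
    - {"gripper":-1,"xyz":[11.1,-2.1,6.5],"angular":[0,0,0]}
    - {"gripper":-1,"xyz":[11.1,-2.1,6.5],"angular":[0,0,0]}

```text
clock: 28.9
position: [512.9, -299.5, 100.6]
ee_rot: [-0.628, 0.778, -0.0, -0.0]
contact_force: [-0.0, 0.1, -2.3]
gripper_width: 36.9
```

```bash
python3 g.py 511.5 -300.8 57
```

```text
[0.15 0.1  4.36]
28.9
```

Request:
move_arm:
  moves:
    - {"gripper":-1,"xyz":[0.1,0.1,1],"angular":[0,0,0]}
    - {"gripper":-1,"xyz":[0.1,0.1,2],"angular":[0,0,0]}
    - {"gripper":-1,"xyz":[0.1,0.1,3],"angular":[0,0,0]}
    - {"gripper":-1,"xyz":[0.1,0.1,3.8],"angular":[0,0,0]}
    - {"gripper":-1,"xyz":[0.1,0.1,4.3],"angular":[0,0,0]}
    - {"gripper":-1,"xyz":[0.1,0.1,4.3],"angular":[0,0,0]}

```text
clock: 29.65
position: [511.4, -301.0, 57.2]
ee_rot: [-0.628, 0.779, -0.0, -0.0]
contact_force: [0.1, -0.2, -1.5]
gripper_width: 36.9
```

Request:
move_arm:
  moves:
    - {"gripper":-1,"xyz":[0,0,0.1],"angular":[0,0,0]}
    - {"gripper":1,"xyz":[0,0,0.1],"angular":[0,0,0]}
    - {"gripper":1,"xyz":[0,0,0.1],"angular":[0,0,0]}
    - {"gripper":1,"xyz":[0,0,0.1],"angular":[0,0,0]}
    - {"gripper":1,"xyz":[0,0,0.1],"angular":[0,0,0]}
    - {"gripper":1,"xyz":[0,0,0.1],"angular":[0,0,0]}
    - {"gripper":1,"xyz":[0,0,-3],"angular":[0,0,0]}
    - {"gripper":1,"xyz":[0,0,-8],"angular":[0,0,0]}
    - {"gripper":1,"xyz":[0,0,-14],"angular":[0,0,0]}
    - {"gripper":1,"xyz":[0,0,-16],"angular":[0,0,0]}

```text
clock: 30.9
position: [512.9, -301.7, 222.2]
ee_rot: [-0.628, 0.778, -0.004, 0.002]
contact_force: [0.4, -0.3, -0.3]
gripper_width: 85.5
```

Request:
move_arm:
  moves:
    - {"gripper":1,"xyz":[-6,0,-2],"angular":[0,0,0]}
    - {"gripper":1,"xyz":[-12,0,-4],"angular":[0,0,0]}
    - {"gripper":1,"xyz":[-15,0,-6],"angular":[0,0,0]}
    - {"gripper":1,"xyz":[-15,0,-6],"angular":[0,0,0]}
    - {"gripper":1,"xyz":[-15,0,-6],"angular":[0,0,0]}

```text
clock: 31.52
position: [542.6, -154.5, 276.6]
ee_rot: [-0.627, 0.779, 0.0, -0.0]
contact_force: [0.3, -0.7, -0.8]
gripper_width: 85.5
```

```bash
python3 rims.py
python3 - <<'E'
from h import *
im,d,c=grab("wrist"); cv2.imwrite("pics/w8.png",im)
im,d,c=grab("side"); cv2.imwrite("pics/side1.png",cv2.resize(im[80:380,60:460],(800,600)))
E
```

```text
H 106.0 [317.  33.] axes [38. 44.] ray@100 [ 511.3 -300.2] cloud [ 511.1 -300.3] z 99.3
H 178.0 [315. 112.] axes [35. 37.] ray@100 [ 528.3 -228.1] cloud [ 528.6 -228. ] z 99.5
H 66.0 [314. 180.] axes [33. 33.] ray@100 [ 544.7 -157.7] cloud [ 544.9 -157. ] z 99.4
H 28.0 [315. 243.] axes [30. 31.] ray@100 [560.6 -84.4] cloud [561.1 -82.9] z 99.1
deck ((481.5355224609375, 120.85819244384766), (47.931617736816406, 74.30084991455078), 73.82450103759766)
```

View pics/w8.png

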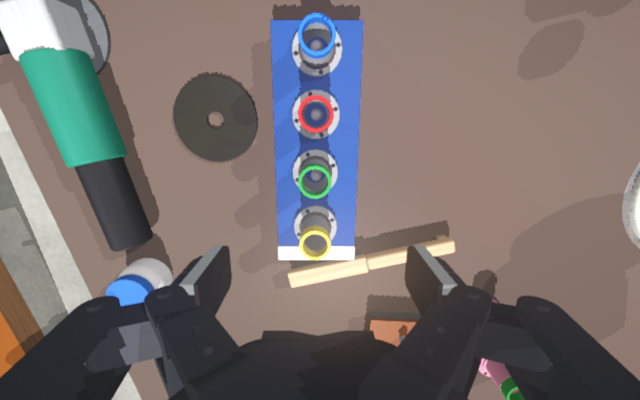

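View pics/side1.png

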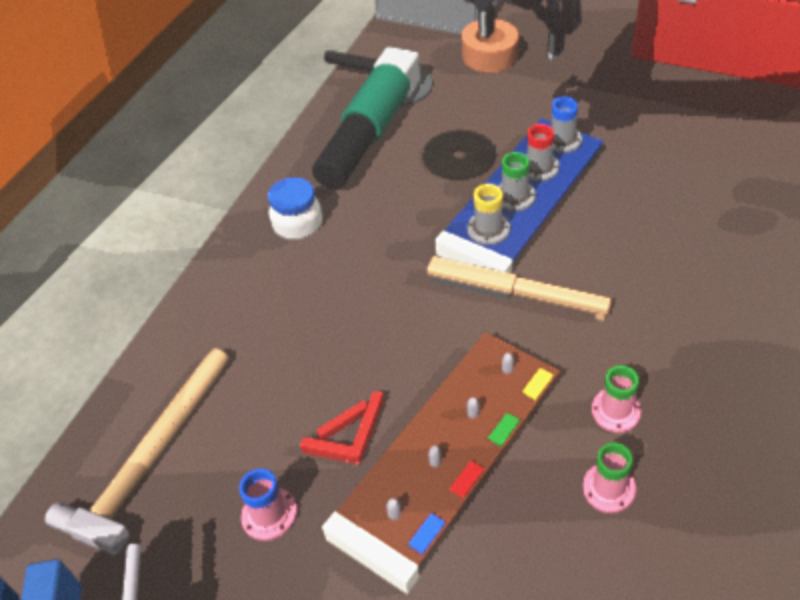

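The wrist view shows the row from the white end as yellow (315,243), green (314,180), red (315,112) and blue (317,33). All stand flange-down with rim tops at z≈99.3 and within about 4 mm of their posts. The side view shows the brown rack empty, with tags in the order blue, red, green, yellow from its white end, and the look-alikes untouched. The arm is clear, so I hand in.

```bash
python3 -c "
from bench import arm
s=arm.read_state();print(s['clock'],s['contact_force'],abs(s['joint_vel']).max());print(arm.job_done())"
```

```text
31.675 [0.54967541 0.33375774 0.09150731] 0.004476991573617504
the job is handed in; nothing more can be done
None
```

I moved all four stubs to the blue rack in reverse order and handed the job in at 31.7 s on the robot's clock. From the blue rack's white end they now stand yellow, green, red, blue. The tags on the brown rack read blue, red, green, yellow from its white end, so each stub is on its mirror post.

- **Position:** the last wrist measurement put every stub within about 4 mm of its post, against the 12 mm allowed.
- **Height and upright:** all four rim tops measured z ≈ 99.3 mm, against 100 mm when seated. In the final pictures all four stand upright with their flanges on the deck.
- **Forces and clearance:** tool forces at the move reports stayed around 6 N or less. The arm was still and well above the stubs at hand-in.
- **Look-alikes:** the pink ones were left alone; the final side view shows all three standing.

No final check failed. The camera views differed from one another by 1–3 mm. One mid-job script meant to measure a rim between the jaws gave an unclear result (radius 26 mm), so I did not use it.

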